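# Load the red seal stone into the dividing head

### The arm

A 6-joint arm with a two-finger parallel gripper is mounted at the origin on a cart in front of the work surface, level with it; the furniture and walls round the work are solid. World frame = base frame: x ahead of the robot, y to its left, z up, the work surface at z = 0. Lengths are in m, angles in degrees, forces in N, time in s.
With the tool pointing down it reaches from about 0.4 to 0.825 m from the base axis. Payload 7 kg.
Tool frame: the origin (TCP) lies midway between the tips of the shut fingers; the grasp point (between the pads) lies 19 mm behind it; z points along the fingers, y is the line along which they close (so a half turn about z gives the same grasp; the last joint's range is limited). The gripper opens to 88 mm and grips with 3 to 60 N. Pads are 19 mm wide; open, the fingers measure 130 mm over their backs; the gripper's body (78 mm by 193 mm) begins 47 mm behind the grasp point.
Start: joints at [-53.05, 20.546, 0.682, 0, -70.136, -16.507], TCP at [0.236, -0.632, 0.227] pointing down, gripper open.
Joint ranges: [-176.03, 176.03], [-82.01, 121.73], [-58.28, 71.71], [-173.87, 95.51], [-174.79, -0.11], [-173.66, 173.66]. Speed limits (degrees/s): [136.94, 136.94, 172.46, 180, 180, 180].

### API

Orientations are given as [roll, pitch, yaw] about the fixed x, y, z axes, in that order (R = Rz(yaw) Ry(pitch) Rx(roll)).
In Python, from plant import ctrl gives the robot as it stands.
- The arm moves only by the tool arm_command, never from a script. Its argument "steps" is a list of rows, each an object with "translation": the shift along the tool's x, y, z in mm, a list of three; "rotation": the turn, a rotation vector about the tool's x, y, z in units of 5 degrees (1.0 is 5 degrees), a list of three; "claw": the finger opening in mm, from 0 to 87.6. In form: [{"translation": [x, y, z], "rotation": [rx, ry, rz], "claw": claw}, ...]. A call has 1 to 5 rows; each row is the pose to reach, as a shift and turn from the pose commanded when the call began, along the tool's axes at that moment; what a row does not reach only later rows make up. A row lasts 1/10 s, in which the tool goes at most 50 mm and 8.59 degrees, less where a joint would pass 70% of its speed; a pose out of reach is approached as far as the arm can. A call with a gripper value outside its range is refused whole. The fingers move at their own pace and stop on an object; the grip force is fixed at half the most. Time passes only in rows, so rows that repeat a pose let the fingers close. It gives the time, the measured TCP pose, the force, the opening and the grip force at its end, in the units of the state.
- ctrl.get_obs(): the state, without advancing time (a new reading comes with each control period).
- ctrl.snapshot(name): name is "scene" or "top" or "wrist"; returns (picture, depth): 420x560x3 uint8, red, green, blue; 420x560 float32, m along the optical axis (not along the pixel's ray), 0 where there is no reading.
- ctrl.calibration(name): a dict with "vertical_fov" (degrees; the focal length in pixels is half the picture's height over the tangent of half this angle, whatever the lens; pixels are square), "cx", "cy" (the principal point, pixels), "k1" (the pictures are not rectified: a ray, as slopes to the right and down, at radius r is drawn at 1 + k1 r^2 times it, then the intrinsics apply), "rvec" (rotation vector, rad) and "tvec" (3), from world to camera coordinates, as OpenCV has them; the wrist camera has in their place "hand_eye" (4x4, takes a point from camera to tool coordinates, whose origin is the TCP and whose axes are the flange's). Camera axes: x right, y down, z forward; pixel columns grow to the right and rows downward; lengths in m; the calibration is good to about 2 mm. A picture is of the moment at which its call begins: read the wrist's pose just before it. calibration takes no time and is no camera call.
- ctrl.close_job(): hands the job in; it is judged then, once.
The state is a dict: "clock": time; "joint_pos": joint angles; "qvel": joint speeds; "tau": joint torques, N m; "tool_pos": TCP position; "orientation": TCP orientation; "force": force on the tool from outside, world axes, zero at the start; "moment": the same for the moment, N m; "opening": finger opening in m; "gripper_force": force on a finger pad.
Only numpy, scipy, OpenCV 4.12 (cv2) and the standard library are available. Lean on these libraries where they do the work, as an engineer would, in place of code of your own. Each camera call takes 0.05 s, during which the arm holds its last target. There are 200 camera calls.

### The job

Get the red seal stone ready for engraving: first turn the black knob on the dividing head until its red pointer lines up with the red mark on the degree arc. Then take the arbor with the red stone out of the wooden rack (leave the green one standing there) and push its shaft into the hub, turning it until the key slips into the keyway, and on down against the ejector spring until its collar sits fully home. Finish holding it pressed home like that, pointer still on its mark, so that I can nip up the grub screw: do not let go.

Things in the scene. Friction and masses are not known exactly. Their poses are not given: they have to be found in the camera images.
- dividing_head: fixed dark green cast dividing head, 162 x 160 mm in plan; origin on the desk under the hub's axis. Knob on its local -x side, aluminium degree arc on its +y side (top 37 mm up, 64 to 84 mm from the hub's axis). The red mark is the line across the arc in local +y; black ticks 5 degrees apart
- hub (a joint): turn of the hub with its brass gear and red pointer (tip 78 mm from the axis, over the arc) about the vertical, rad, anticlockwise from above positive; 0 = pointer on the red mark; travel +-0.7; starts at +0.22 to +0.55. Stiff: only the knob turns it, torques under 0.2 N m at the hub do not
- knob (a joint): turn of the knob, rad, anticlockwise from above positive. Gears of 15 and 60 teeth: hub = -knob / 4, so it turns the other way at a quarter of the angle. Stays where it is left; friction about 0.08 N m
- knob_grip (a point): on the axis of the black knurled knob at mid-height, 89 mm above the desk. Knob 32 mm across, from 78 to 100 mm above the desk, 75 mm in front of the hub's axis; nothing beside it above 72 mm. A white line on its top turns with it
- hub_mouth (a point): centre of the bore at the top face of the steel hub (46 mm across), 72 mm above the desk; turns with the hub: x along the pointer and towards the keyway, z up. Bore 15.6 mm; one keyway 6.8 mm wide, out to 12.2 mm from the axis towards x, full height, black line beside it. With the key out of line a shaft goes in 15 mm and the key rides on the face
- ejector (a joint): spring pin in the bore, m, 0 = up, negative = pressed. It meets the shaft's tip 35 mm below the hub's mouth and pushes back with 3 N, rising to 8 N when the arbor is home (tip 45 mm below the mouth, collar on the face; reads -0.010). Let go, it lifts the arbor 10 mm
- rack: fixed light wooden block 60 x 134 mm, 52 mm high, origin under its centre, long side along its y; two round holes 25 mm across, 66 mm apart along y, an arbor standing in each with its collar resting on the block's top
- red_arbor: the arbor (keyed stone holder) with the red stone, 0.11 to 0.18 kg. Origin: centre of the shaft's lower tip; z up, x towards its key. Steel shaft 14 mm across, 45 mm long to the collar, nose tapered to 9 mm over 3.5 mm. Brass key 5 mm wide, out to 11 mm from the axis, from 15 to 41 mm above the tip. Collar 34 mm across, 45 to 51 mm above the tip
- red_grip (a point): centre of the red arbor's square steel grip head, 62 mm above its tip, same axes as the arbor: head 20 x 20 mm, from 51 to 73 mm above the tip, faces square to x and y; above it a brass cup and the stone, up to 83 mm. A black line on the collar and on the head's +x face stands over the key
- green_arbor: an equal arbor with a green stone, stays in the rack; origin at its shaft's tip
- ring_mandrel: obstacle: fixed steel post with a ring mandrel. The post fills x 0.49 to 0.58, y -0.07 to 0.02, up to 0.10 m; from it the mandrel leans up and to the left within x 0.51 to 0.57, its wooden handle ending at y 0.20, 0.32 m high
Things that resemble listed ones, but are neither listed nor needed, are in the scene too. Leave any pink or purple look-alike of the red_arbor alone.

How it is judged (in metres and radians):
On the way, in this order (a step that is already met when the one before it is completed fails the run):
1. the red pointer stands on the red mark (value of joint hub between -0.05 and 0.05 rad), for 0.4 s.
2. the red-stone arbor is pushed home in the hub (z of red_arbor in the frame of hub_mouth below -0.043 m and horizontal distance between red_arbor and hub_mouth below 0.005 m), for 0.3 s.
At the end, for the whole second after the job is handed in: Hub within 0.06 rad of the red mark; red arbor upright in the bore, key in the keyway, collar within 2 mm of the hub's face, at rest, still gripped by the fingers and so held down against the ejector; the green arbor never moved more than 20 mm (all of step 2 and angle between red_arbor's own z axis and vertical below 0.06 rad and angle between the x axis of red_arbor and the x axis of hub_mouth, either way round below 0.25 rad and value of joint hub between -0.06 and 0.06 rad and contact force between the fingers and red_arbor above 2 N and linear speed of red_arbor below 0.02 m/s); the arm keeps its last pose, push and grip.
It fails at once if the green stone's arbor is moved (distance of green_arbor from where it was at the start of the episode above 0.02 m).
It also fails if it takes over 72 s, if anything falls off the work surface, if the arm or the gripper's body presses on something with over 40 N, if the wrist force passes 120 N, or if a joint passes its speed limit or range.

## Working session

There is one attempt and no reset: what is moved stays moved. The work goes in short steps, Python scripts to look and compute and a tool call to move; the robot and the scene stay as the last step left them, time stands still between calls to the robot, and variables do not carry over. Pictures are saved under pics/ and viewed, at most 10 in all, crops included, and the job is handed in when it is done.

Besides the shell and the picture viewer there is one more tool, called after ">>>" as a command line: name --argument value ..., lists and objects as JSON in quotes. arm_command: Moves the arm, as the interface text tells. Its arguments: {"type":"object","properties":{"steps":{"type":"array"}},"required":["steps"]}

```bash
mkdir -p pics; ls; python3 - <<'E'
from plant import ctrl
import cv2,numpy as np
print(ctrl.get_obs())
for n in("scene","top","wrist"):print(n,ctrl.calibration(n))
a,d=ctrl.snapshot("top");b,e=ctrl.snapshot("scene")
np.savez("s0.npz",a=a,d=d,b=b,e=e)
cv2.imwrite("pics/top0.png",a[:,:,::-1]);cv2.imwrite("pics/scene0.png",b[:,:,::-1])
E
```

```text
pics
{'clock': 0.0, 'joint_pos': array([-5.30478850e+01,  2.05904255e+01,  6.34209108e-01, -1.95785147e-02,
       -7.01333754e+01, -1.65057337e+01]), 'qvel': array([-0.04094624,  0.08794299, -0.04767392,  0.12436998, -0.05561613,
        0.05388854]), 'tau': array([ 1.41250261e-03, -5.82724857e+01,  2.93059909e+01,  6.99716270e+00,
        6.90697329e-03, -1.72044456e-04]), 'tool_pos': array([ 0.23559814, -0.63204797,  0.22563907]), 'orientation': array([ 1.79908871e+02, -7.80977621e-03, -1.59560280e+02]), 'force': array([-0.13074107, -0.0106859 ,  1.42352058]), 'moment': array([-0.01734741, -0.01035697,  0.02475839]), 'gripper_force': 0.0, 'opening': 0.08736854369884924}
scene {'vertical_fov': 42.632490746185326, 'cx': 280.2373181355905, 'cy': 209.81709059470245, 'k1': -0.17281644756393116, 'rvec': array([ 0.57613702, -2.45055522,  1.43864557]), 'tvec': array([0.50966348, 0.08726489, 1.01642008])}
top {'vertical_fov': 54.55796810829956, 'cx': 283.8324342344225, 'cy': 213.6647848289653, 'k1': -0.010897774184891778, 'rvec': array([ 2.15636621, -2.17353708,  0.15598754]), 'tvec': array([0.14885814, 0.48868935, 0.98737476])}
wrist {'vertical_fov': 58.20615773770002, 'cx': 283.9704089966386, 'cy': 206.99419921300031, 'k1': -0.027940771244666002, 'hand_eye': array([[-6.34523392e-04, -9.62541239e-01, -2.71134580e-01,
         7.20229437e-02],
       [ 9.99999056e-01, -9.41159543e-04,  1.00091283e-03,
         2.15989713e-04],
       [-1.21860077e-03, -2.71133689e-01,  9.62540928e-01,
        -1.56763518e-01],
       [ 0.00000000e+00,  0.00000000e+00,  0.00000000e+00,
         1.00000000e+00]])}
```

View pics/top0.png

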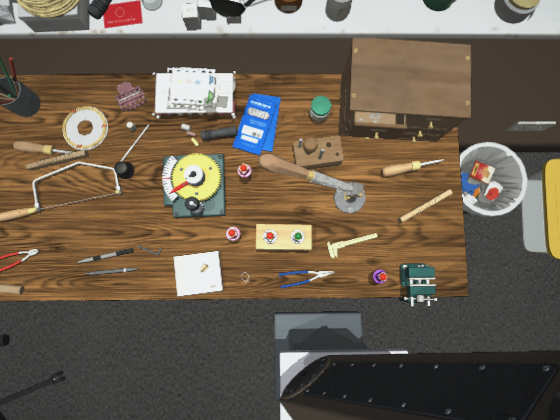

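View pics/scene0.png

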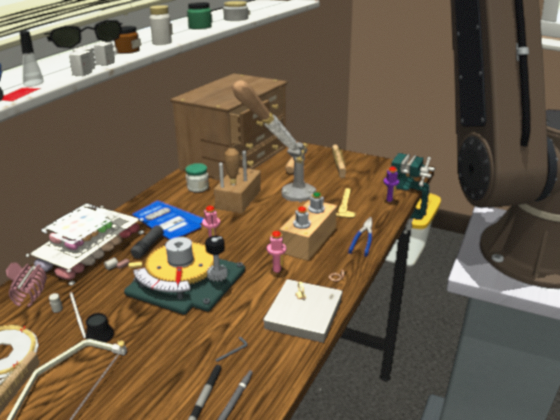

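The top view shows the hub at about (194,175), the knob at (192,205), and the rack at (284,237) with the red arbor at (270,237) and the green at (298,237). The pink look-alikes stand at (245,172) and (233,233). Next I'll compute positions and view an enlarged crop.

```bash
cat > h.py <<'E'
import numpy as np,cv2
from scipy.spatial.transform import Rotation as R
from plant import ctrl
def cam(name,obs=None):
    c=ctrl.calibration(name);f=210/np.tan(np.radians(c["vertical_fov"]/2))
    K=np.array([[f,0,c["cx"]],[0,f,c["cy"]],[0,0,1]]);D=np.array([c["k1"],0,0,0.])
    if name=="wrist":
        o=obs;T=np.eye(4);T[:3,:3]=R.from_euler("xyz",o["orientation"],degrees=True).as_matrix();T[:3,3]=o["tool_pos"]
        W=T@c["hand_eye"]
    else:
        V=np.eye(4);V[:3,:3]=R.from_rotvec(c["rvec"]).as_matrix();V[:3,3]=c["tvec"];W=np.linalg.inv(V)
    return K,D,W
def onplane(c,px,z):
    K,D,W=c
    p=cv2.undistortPoints(np.array(px,float).reshape(-1,1,2),K,D)[:,0]
    d=np.c_[p,np.ones(len(p))]@W[:3,:3].T
    return W[:3,3]+d*((z-W[2,3])/d[:,2])[:,None]
def proj(c,P):
    K,D,W=c;V=np.linalg.inv(W)
    return cv2.projectPoints(np.array(P,float).reshape(-1,1,3),R.from_matrix(V[:3,:3]).as_rotvec(),V[:3,3],K,D)[0][:,0]
def move(dp_world,dyaw=0):
    """tool-frame translation (mm) and current yaw"""
    o=ctrl.get_obs();M=R.from_euler("xyz",o["orientation"],degrees=True)
    return M.inv().apply(np.array(dp_world)*1000)
def look(name):
    o=ctrl.get_obs();a,d=ctrl.snapshot(name);return a,d,cam(name,o),o
def goto(p,yaw):
    """from the current measured pose: tool translation mm + rotation vector (units 5 deg) to tool down at p, yaw"""
    o=ctrl.get_obs();M=R.from_euler("xyz",o["orientation"],degrees=True)
    T=R.from_euler("xyz",[180,0,yaw],degrees=True)
    return np.round(M.inv().apply((np.array(p)-o["tool_pos"])*1000),1),np.round((M.inv()*T).as_rotvec(degrees=True)/5,2)
E
python3 - <<'E'
from h import *
s=np.load("s0.npz");a=s["a"];c=cam("top")
for n,px,z in(("hub",(194,175),.072),("knob",(192,205),.1),("rack",(284,237),.052),("red",(270,237),.09),("green",(298,237),.09)):print(n,onplane(c,[px],z))
cr=a[140:260,140:330];cv2.imwrite("pics/c0.png",cv2.resize(cr,None,fx=4.2,fy=4.2,interpolation=cv2.INTER_CUBIC)[:,:,::-1])
E
```

```text
hub [[0.57997169 0.36167659 0.072     ]]
knob [[0.50266125 0.35924009 0.1       ]]
rack [[0.43000113 0.14551282 0.052     ]]
red [[0.4276552  0.17883265 0.09      ]]
green [[0.42714413 0.11357852 0.09      ]]
```

View pics/c0.png

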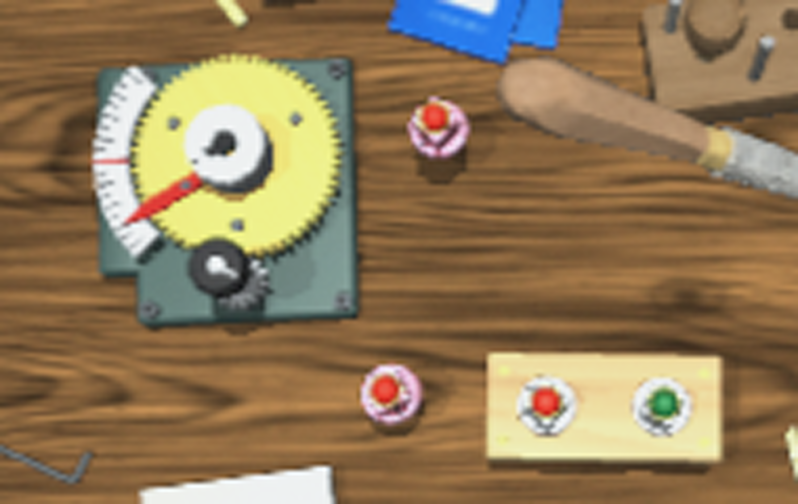

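The crop shows the hub at about (222,143), the pointer tip at (128,221), the red mark around (111,161), and the knob's white line pointing right. The pointer is therefore anticlockwise of the mark. I'll move above the knob by way of a raised path.

```bash
python3 - <<'E'
from h import *
c=cam("top")
f=lambda x,y,z:onplane(c,[(140+x/4.2,140+y/4.2)],z)[0]
h=f(222,143,.072);m=f(111,161,.037);t=f(128,221,.042);k=f(217,268,.1)
an=lambda p:np.degrees(np.arctan2(*(p-h)[1::-1]))
print(h,k,m,t,an(m),an(t),an(k),np.linalg.norm((m-h)[:2]),np.linalg.norm((t-h)[:2]),np.linalg.norm((k-h)[:2]))
for p,y in(((.40,-.35,.36),-120),((.43,-.05,.36),-120),((.45,.25,.36),-120),((.5,.36,.25),-120)):print(p,*goto(p,y))
E
```

```text
[0.58233228 0.36447135 0.072     ] [0.50545956 0.36006543 0.1       ] [0.57974776 0.4372931  0.037     ] [0.54260796 0.42497009 0.042     ] 92.03263320169155 123.28946407109856 -176.7197130553948 0.07286760054841761 0.07237485577871598 0.07699887883534111
(0.4, -0.35, 0.36) [-252.5  207.1 -134. ] [ 0.02  0.   -7.91]
(0.43, -0.05, 0.36) [-385.4  477.8 -133.6] [ 0.02  0.   -7.91]
(0.45, 0.25, 0.36) [-508.9  751.9 -133.2] [ 0.02  0.   -7.91]
(0.5, 0.36, 0.25) [-594.2  837.3  -23.1] [ 0.02  0.   -7.91]
```

>>> arm_command --steps '[{"translation": [-36, 30, -19], "rotation": [0, 0, 0], "claw": 87}, {"translation": [-72, 59, -38], "rotation": [0, 0, 0], "claw": 87}, {"translation": [-108, 89, -58], "rotation": [0, 0, 0], "claw": 87}, {"translation": [-144, 118, -77], "rotation": [0, 0, 0], "claw": 87}, {"translation": [-180, 148, -96], "rotation": [0, 0, 0], "claw": 87}]'

```text
clock: 0.6
tool_pos: [0.3522, -0.4308, 0.3223]
orientation: [180.0, -0.0, -159.6]
force: [0.9, 0.2, 0.3]
opening: 0.0871
gripper_force: 0.0
```

>>> arm_command --steps '[{"translation": [-22, 32, -4], "rotation": [0, 0, 0], "claw": 87}, {"translation": [-45, 64, -8], "rotation": [0, 0, 0], "claw": 87}, {"translation": [-67, 96, -12], "rotation": [0, 0, 0], "claw": 87}, {"translation": [-90, 129, -16], "rotation": [0, 0, 0], "claw": 87}, {"translation": [-112, 161, -19], "rotation": [0, 0, 0], "claw": 87}]'

```text
clock: 1.1
tool_pos: [0.4004, -0.241, 0.3409]
orientation: [180.0, 0.0, -159.6]
force: [0.9, 0.8, -0.5]
opening: 0.087
gripper_force: 0.0
```

>>> arm_command --steps '[{"translation": [-22, 32, -4], "rotation": [0, 0, 0], "claw": 87}, {"translation": [-45, 64, -8], "rotation": [0, 0, 0], "claw": 87}, {"translation": [-67, 96, -12], "rotation": [0, 0, 0], "claw": 87}, {"translation": [-90, 129, -16], "rotation": [0, 0, 0], "claw": 87}, {"translation": [-112, 161, -19], "rotation": [0, 0, 0], "claw": 87}]'

```text
clock: 1.6
tool_pos: [0.4491, -0.0509, 0.36]
orientation: [180.0, 0.0, -159.5]
force: [0.3, -0.0, -0.6]
opening: 0.087
gripper_force: 0.0
```

>>> arm_command --steps '[{"translation": [-10, 28, 0], "rotation": [0, 0, 0], "claw": 87}, {"translation": [-21, 56, 0], "rotation": [0, 0, 0], "claw": 87}, {"translation": [-31, 84, 0], "rotation": [0, 0, 0], "claw": 87}, {"translation": [-42, 112, 0], "rotation": [0, 0, 0], "claw": 87}, {"translation": [-52, 140, 0], "rotation": [0, 0, 0], "claw": 87}]'

```text
clock: 2.1
tool_pos: [0.4486, 0.098, 0.3596]
orientation: [180.0, -0.0, -159.5]
force: [-0.2, -0.3, -0.3]
opening: 0.0868
gripper_force: 0.0
```

>>> arm_command --steps '[{"translation": [-10, 28, 0], "rotation": [0, 0, 0], "claw": 87}, {"translation": [-21, 56, 0], "rotation": [0, 0, 0], "claw": 87}, {"translation": [-31, 84, 0], "rotation": [0, 0, 0], "claw": 87}, {"translation": [-42, 112, 0], "rotation": [0, 0, 0], "claw": 87}, {"translation": [-52, 140, 0], "rotation": [0, 0, 0], "claw": 87}]'

```text
clock: 2.6
tool_pos: [0.4485, 0.2473, 0.3595]
orientation: [-180.0, -0.0, -159.5]
force: [0.6, -0.5, 1.4]
opening: 0.0869
gripper_force: 0.0
```

>>> arm_command --steps '[{"translation": [-17, 17, 22], "rotation": [0, 0, 0], "claw": 87}, {"translation": [-34, 34, 44], "rotation": [0, 0, 0], "claw": 87}, {"translation": [-51, 51, 66], "rotation": [0, 0, 0], "claw": 87}, {"translation": [-68, 68, 88], "rotation": [0, 0, 0], "claw": 87}, {"translation": [-85, 85, 110], "rotation": [0, 0, 0], "claw": 87}]'

```text
clock: 3.1
tool_pos: [0.4989, 0.3561, 0.2485]
orientation: [-180.0, -0.0, -159.6]
force: [0.8, -0.8, 0.5]
opening: 0.0869
gripper_force: 0.0
```

```bash
python3 - <<'E'
from h import *
a,d,c,o=look("wrist");np.savez("w1.npz",a=a,d=d)
print(o["joint_pos"],proj(c,[[.582,.3645,.072],[.5055,.36,.1]]))
cv2.imwrite("pics/w1.png",a[:,:,::-1])
E
```

```text
[ 5.37500386e+01  1.40349032e+01 -5.61800003e+00 -8.08405986e-03
 -7.03895656e+01 -1.23300984e+02] [[261.41687632 266.2070757 ]
 [284.95113906 199.71943417]]
```

View pics/w1.png

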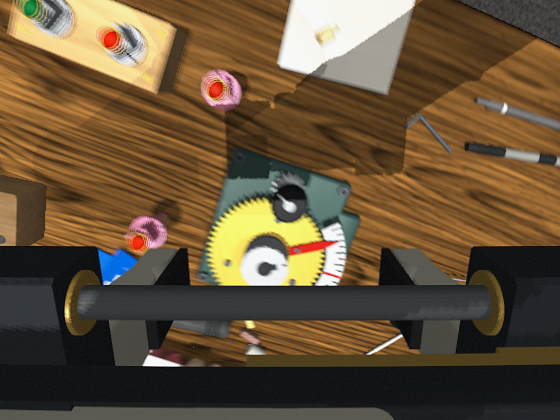

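The wrist view shows the knob top at about (289,203), the pointer from the hub towards (335,243), and the red mark at about (330,275). The red arbor is at (112,42).

```bash
python3 - <<'E'
from h import *
s=np.load("w1.npz");a=s["a"];o=ctrl.get_obs();c=cam("wrist",o)
g=cv2.cvtColor(a,cv2.COLOR_RGB2GRAY)
r=g[170:240,255:325];
cs=cv2.HoughCircles(cv2.medianBlur(g,3)[170:240,255:325],cv2.HOUGH_GRADIENT,1,20,param1=80,param2=10,minRadius=14,maxRadius=25);print(cs)
def blob(m):
    n,l,st,ce=cv2.connectedComponentsWithStats(m.astype(np.uint8));return [(st[i,4],ce[i].round(1)) for i in range(1,n) if st[i,4]>8]
hs=cv2.cvtColor(a,cv2.COLOR_RGB2HSV)
red=(hs[:,:,1]>170)&(hs[:,:,2]>120)&((hs[:,:,0]<6)|(hs[:,:,0]>174))
print(blob(red))
print(onplane(c,[(289,203)],.1),onplane(c,[(264,259)],.072))
z=cv2.resize(a[160:300,200:370],None,fx=4.2,fy=4.2,interpolation=cv2.INTER_CUBIC);cv2.imwrite("pics/w1c.png",z[:,:,::-1])
E
```

```text
[[[30.5 31.5 21. ]
  [13.5 45.5 21.1]
  [45.5 63.5 16.6]]]
[(np.int32(150), array([110.1,  38.9])), (np.int32(153), array([215.5,  89.2])), (np.int32(115), array([137.6, 242.2])), (np.int32(264), array([310.8, 246.6])), (np.int32(21), array([332.2, 275. ]))]
[[0.50504962 0.36482109 0.1       ]] [[0.57102601 0.36490477 0.072     ]]
```

View pics/w1c.png

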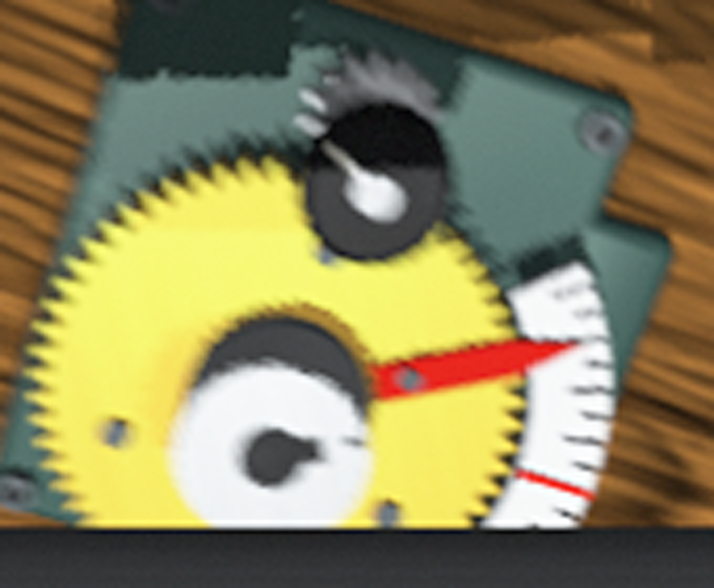

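The hub bore is at about (265,269) in the full picture, the knob top at (290,206), the pointer tip at (339,242) and the mark's middle at (332.5,275).

```bash
python3 - <<'E'
from h import *
o=ctrl.get_obs();c=cam("wrist",o)
f=lambda x,y,z:onplane(c,[(200+x/4.2,160+y/4.2)],z)[0]
h=f(272,458,.072);k=f(378,195,.1)
m=f(556,484,.037)
an=lambda p:np.degrees(np.arctan2(*(p-h)[1::-1]))
print(h,k,m,an(m),an(k),np.linalg.norm((k-h)[:2]),np.linalg.norm((m-h)[:2]))
for z in(.04,.055):
  t=f(585,345,z);print(an(t),np.linalg.norm((t-h)[:2]))
print(goto([k[0],k[1],.078],-159.6),o["tool_pos"])
E
```

```text
[0.58045807 0.36902819 0.072     ] [0.5075038  0.36662775 0.1       ] [0.57810415 0.44198223 0.037     ] 91.84805311195433 -178.1154607081817 0.07299375374198576 0.07299201059832129
121.83631430950194 0.07602227402880733
126.44170134646775 0.07510435036765062
(array([-12.2,   5.6, 165.4]), array([-0.02, -0.06,  0.01])) [0.4987593  0.35779195 0.24349244]
```

```bash
python3 - <<'E'
from h import *
o=ctrl.get_obs();o2=dict(o);o2["tool_pos"]=np.array([.4989,.3561,.2485]);c=cam("wrist",o2)
f=lambda x,y,z:onplane(c,[(200+x/4.2,160+y/4.2)],z)[0]
h=f(272,458,.072);k=f(378,195,.1)
m=f(556,484,.037)
an=lambda p:np.degrees(np.arctan2(*(p-h)[1::-1]))
print(h,k,m,an(m),an(k),np.linalg.norm((k-h)[:2]),np.linalg.norm((m-h)[:2]))
for z in(.04,.055):
  t=f(585,345,z);print(an(t),np.linalg.norm((t-h)[:2]))
print(goto([k[0],k[1],.078],-159.6),o["tool_pos"])
E
```

```text
[0.58286235 0.36787865 0.072     ] [0.50890379 0.36548875 0.1       ] [0.58025816 0.44178508 0.037     ] 92.01806038710274 -178.1491853675006 0.07399716682293528 0.07395229626047077
121.98189846770185 0.07714312680327183
126.52091847500587 0.07623714744854641
(array([-13.1,   4. , 165.4]), array([-0.02, -0.06,  0.01])) [0.4987593  0.35779195 0.24349244]
```

>>> arm_command --steps '[{"translation": [-11, 3, 45], "rotation": [0, 0, 0], "claw": 87}, {"translation": [-11, 3, 85], "rotation": [0, 0, 0], "claw": 87}, {"translation": [-11, 3, 120], "rotation": [0, 0, 0], "claw": 87}, {"translation": [-11, 3, 120], "rotation": [0, 0, 0], "claw": 87}, {"translation": [-11, 3, 120], "rotation": [0, 0, 0], "claw": 87}]'

```text
clock: 3.65
tool_pos: [0.5083, 0.3619, 0.1302]
orientation: [-179.9, -0.0, -159.5]
force: [-0.1, 0.9, 1.3]
opening: 0.0864
gripper_force: 0.0
```

```bash
python3 - <<'E'
from h import *
a,d,c,o=look("wrist");print(o["tool_pos"])
z=cv2.resize(a[120:300,170:410],None,fx=3.2,fy=3.2,interpolation=cv2.INTER_CUBIC);cv2.imwrite("pics/w2.png",z[:,:,::-1])
print(proj(c,[[.507,.364,.1],[.583,.367,.072]]), goto([.507,.364,.078],-159.6))
E
```

```text
[0.50828721 0.36190373 0.13020087]
[[287.84884464 241.42281399]
 [250.83697181 329.65792983]] (array([ 1.4,  1.9, 53.6]), array([0.  , 0.02, 0.01]))
```

View pics/w2.png

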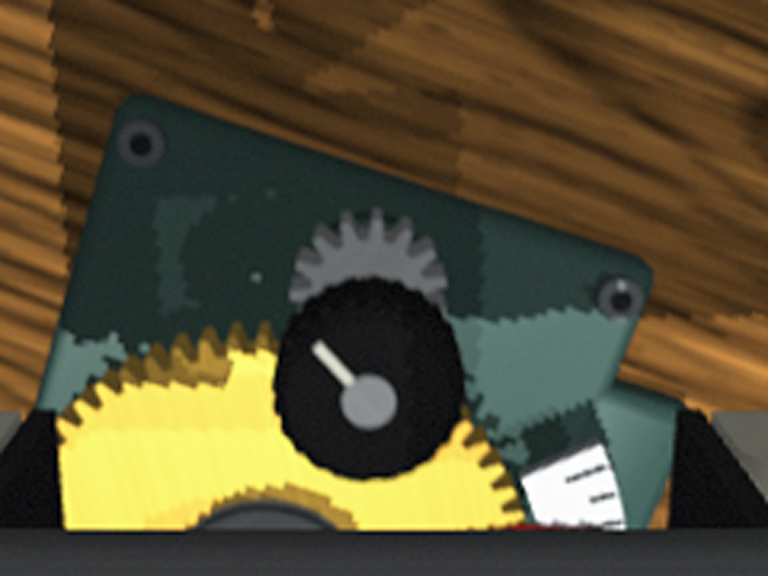

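The knob top centre appears at about (286,245), which is within 2 mm of the estimate. I'll descend and grip.

>>> arm_command --steps '[{"translation": [0, 1, 30], "rotation": [0, 0, 0], "claw": 87}, {"translation": [0, 1, 53], "rotation": [0, 0, 0], "claw": 87}, {"translation": [0, 1, 53], "rotation": [0, 0, 0], "claw": 60}, {"translation": [0, 1, 53], "rotation": [0, 0, 0], "claw": 20}, {"translation": [0, 1, 53], "rotation": [0, 0, 0], "claw": 20}]'

```text
clock: 4.2
tool_pos: [0.5088, 0.3641, 0.0794]
orientation: [179.9, 0.2, -159.5]
force: [0.6, 0.1, 0.8]
opening: 0.0687
gripper_force: 0.0
```

>>> arm_command --steps '[{"translation": [0, 0, 0], "rotation": [0, 0, 0], "claw": 20}, {"translation": [0, 0, 0], "rotation": [0, 0, 0], "claw": 20}, {"translation": [0, 0, 0], "rotation": [0, 0, 0], "claw": 20}]'

```text
clock: 4.5
tool_pos: [0.5079, 0.3632, 0.0774]
orientation: [180.0, 0.0, -159.6]
force: [0.2, 0.4, -0.4]
opening: 0.0443
gripper_force: 0.0
```

>>> arm_command --steps '[{"translation": [0, 0, 0], "rotation": [0, 0, 0], "claw": 20}, {"translation": [0, 0, 0], "rotation": [0, 0, 0], "claw": 20}, {"translation": [0, 0, 0], "rotation": [0, 0, 0], "claw": 20}, {"translation": [0, 0, 0], "rotation": [0, 0, 0], "claw": 20}]'

```text
clock: 4.9
tool_pos: [0.508, 0.3622, 0.0769]
orientation: [-179.9, -0.0, -159.6]
force: [3.7, -5.5, 2.6]
opening: 0.0314
gripper_force: 30.0
```

>>> arm_command --steps '[{"translation": [0, -1, 0], "rotation": [0, 0, -1.4], "claw": 20}, {"translation": [0, -1, 0], "rotation": [0, 0, -3], "claw": 20}, {"translation": [0, -1, 0], "rotation": [0, 0, -4.6], "claw": 20}, {"translation": [0, -1, 0], "rotation": [0, 0, -6.2], "claw": 20}, {"translation": [0, -1, 0], "rotation": [0, 0, -7.8], "claw": 20}]'

```text
clock: 5.4
tool_pos: [0.5083, 0.3619, 0.0769]
orientation: [-180.0, -0.0, -120.2]
force: [1.8, -2.9, 2.3]
opening: 0.0315
gripper_force: 30.0
```

>>> arm_command --steps '[{"translation": [0, 0, 0], "rotation": [0, 0, -1.6], "claw": 20}, {"translation": [0, 0, 0], "rotation": [0, 0, -3.2], "claw": 20}, {"translation": [0, 0, 0], "rotation": [0, 0, -4.8], "claw": 20}, {"translation": [0, 0, 0], "rotation": [0, 0, -6.4], "claw": 20}, {"translation": [0, 0, 0], "rotation": [0, 0, -8], "claw": 20}]'

```text
clock: 5.9
tool_pos: [0.5086, 0.3618, 0.0769]
orientation: [-180.0, -0.0, -80.2]
force: [4.2, -3.1, 0.5]
opening: 0.0314
gripper_force: 30.0
```

>>> arm_command --steps '[{"translation": [0, 0, 0], "rotation": [0, 0, -1.6], "claw": 20}, {"translation": [0, 0, 0], "rotation": [0, 0, -3.2], "claw": 20}, {"translation": [0, 0, 0], "rotation": [0, 0, -4.8], "claw": 20}, {"translation": [0, 0, 0], "rotation": [0, 0, -6.2], "claw": 20}, {"translation": [0, 0, 0], "rotation": [0, 0, -6.2], "claw": 20}]'

```text
clock: 6.4
tool_pos: [0.509, 0.3619, 0.0769]
orientation: [-180.0, -0.0, -49.3]
force: [4.5, -2.5, -0.5]
opening: 0.0312
gripper_force: 30.0
```

```bash
python3 - <<'E'
from h import *
o=ctrl.get_obs();print(o["orientation"],o["joint_pos"],o["force"])
for n in("top","scene"):
  a,d=ctrl.snapshot(n);cc=cam(n)
  hs=cv2.cvtColor(a,cv2.COLOR_RGB2HSV)
  red=(hs[:,:,1]>150)&(hs[:,:,2]>110)&((hs[:,:,0]<7)|(hs[:,:,0]>173))
  u,v=proj(cc,[[.55,.43,.04]])[0];y,x=np.nonzero(red);k=(abs(x-u)<40)&(abs(y-v)<40)
  print(n,k.sum(),u,v)
  i=a[int(v)-45:int(v)+45,int(u)-55:int(u)+65];cv2.imwrite(f"pics/k_{n}.png",cv2.resize(i,None,fx=5,fy=5,interpolation=cv2.INTER_CUBIC)[:,:,::-1])
cv2.imwrite("pics/k.png",cv2.resize(np.vstack([cv2.imread("pics/k_top.png"),cv2.imread("pics/k_scene.png")]),None,fx=.66,fy=.66))
E
```

```text
[-1.79950677e+02 -4.23613490e-02 -4.93100618e+01] [ 53.33682568  23.26308895 -16.52635435   0.06788356 -50.17172507
 -12.69033021] [ 4.48454748 -2.47405902 -0.45377632]
top 0 168.72650810348784 189.83486581726044
scene 37 174.17743504913688 284.59171925848915
```

View pics/k.png

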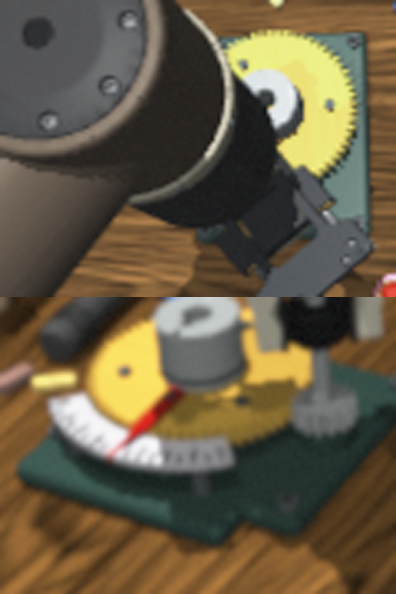

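```bash
python3 - <<'E'
from h import *
a,d=ctrl.snapshot("scene");cc=cam("scene");hs=cv2.cvtColor(a,cv2.COLOR_RGB2HSV)
red=(hs[:,:,1]>140)&(hs[:,:,2]>90)&((hs[:,:,0]<8)|(hs[:,:,0]>172))
y,x=np.nonzero(red);k=(abs(x-174)<40)&(abs(y-284)<40);x=x[k];y=y[k]
P=onplane(cc,np.c_[x,y],.04);h=onplane(cc,[(0,0)],.0)[0]*0+[.583,.3665,0]
q=P-h;r=np.hypot(q[:,0],q[:,1]);t=np.degrees(np.arctan2(q[:,1],q[:,0]))
for i in np.argsort(r):print(x[i],y[i],round(r[i]*1e3),round(t[i],1),a[y[i],x[i]])
# initial scene reference
s=np.load("s0.npz")["b"];hs=cv2.cvtColor(s,cv2.COLOR_RGB2HSV)
red=(hs[:,:,1]>140)&(hs[:,:,2]>90)&((hs[:,:,0]<8)|(hs[:,:,0]>172))
y,x=np.nonzero(red);k=(abs(x-174)<40)&(abs(y-284)<40);x=x[k];y=y[k]
q=onplane(cc,np.c_[x,y],.04)-h;r=np.hypot(q[:,0],q[:,1]);t=np.degrees(np.arctan2(q[:,1],q[:,0]))
print("init");
for i in np.argsort(t):print(x[i],y[i],round(r[i]*1e3),round(t[i],1))
E
```

```text
172 267 24 88.1 [99 43 40]
171 267 25 84.6 [107  50  42]
169 270 34 89.9 [94 31 29]
168 270 34 87.3 [119  48  30]
170 271 35 95.4 [91 25 15]
169 271 36 92.8 [105  24  19]
168 271 37 90.3 [114  24  19]
167 271 38 87.9 [128  48  26]
169 272 39 95.3 [105  28  22]
168 272 39 92.9 [114  24  18]
167 272 40 90.6 [118  23  17]
166 272 41 88.5 [131  48  27]
168 273 42 95.2 [108  29  15]
167 273 42 93.0 [114  19  15]
166 273 43 90.9 [127  26  21]
165 273 44 88.9 [166  52  31]
167 274 45 95.1 [112  32  21]
166 274 46 93.1 [134  25  20]
165 274 46 91.2 [179  36  29]
164 274 47 89.3 [215  58  37]
166 275 48 95.1 [141  35  24]
165 275 49 93.2 [191  38  31]
164 275 49 91.4 [218  41  34]
163 275 50 89.6 [223  59  40]
166 276 51 96.8 [137  53  29]
162 275 51 87.9 [227  93  49]
165 276 51 95.0 [182  41  33]
164 276 52 93.3 [211  39  33]
163 276 53 91.5 [221  44  35]
162 276 53 89.9 [223  57  40]
165 277 54 96.7 [156  54  29]
161 276 54 88.2 [227  92  51]
164 277 54 95.0 [190  43  31]
163 277 55 93.3 [212  38  34]
162 277 56 91.7 [221  43  35]
161 277 56 90.1 [222  52  35]
164 278 57 96.5 [163  64  33]
[... 681 characters left out ...]
8.8
176 281 62 118.9
179 267 21 119.0
178 272 36 119.1
177 277 50 119.2
177 278 53 119.6
178 273 39 119.7
177 279 56 119.9
178 274 42 120.1
177 280 59 120.2
177 281 62 120.5
178 275 45 120.5
177 282 65 120.7
178 276 48 120.8
178 277 50 121.1
178 278 53 121.4
179 271 33 121.5
178 279 56 121.6
178 280 59 121.8
179 272 36 121.9
178 281 62 122.0
178 282 65 122.2
179 273 39 122.2
179 274 42 122.5
179 275 45 122.7
179 276 48 122.9
179 277 51 123.1
179 278 53 123.2
179 279 56 123.3
179 280 59 123.5
179 281 62 123.6
180 267 21 123.8
180 268 24 124.0
180 270 30 124.4
180 271 33 124.5
180 272 36 124.6
180 273 39 124.7
180 274 42 124.8
180 275 45 124.9
180 276 48 124.9
180 277 51 125.0
181 267 21 128.4
```

```bash
python3 - <<'E'
from h import *
h=np.array([.583,.3665,0])
def prof(img,cc,z,r0,r1,lo=80,hi=130):
  out=[]
  for t in np.arange(lo,hi,1.):
    v=[]
    for r in np.linspace(r0,r1,9):
      p=h+[r*np.cos(np.radians(t)),r*np.sin(np.radians(t)),z];u=proj(cc,[p])[0].astype(np.float32)
      c=cv2.getRectSubPix(img,(1,1),tuple(map(float,u)))[0,0].astype(float);v.append(c[0]-c[1])
    out.append((t,np.mean(v)))
  return np.array(out)
s=np.load("s0.npz");b,_=ctrl.snapshot("scene")
for n,i,c,z,a0,a1 in(("init scene mark",s["b"],cam("scene"),.037,.068,.082),("init top mark",s["a"],cam("top"),.037,.068,.082),("now scene mark",b,cam("scene"),.037,.076,.083),("now ptr",b,cam("scene"),.04,.045,.062)):
  p=prof(i,c,z,a0,a1,82,104);print(n);print(p[:,1].round().astype(int))
E
```

```text
init scene mark
[ 1  1  1  3  7 16 31 47 50 38 20  8  3  1  1  1  1  1  1  0  0  0]
init top mark
[-2 -2 -2 -2 -1  0  0  5 14 52 76 37  5  1 -1  0  0  0  0 -1 -1 -1]
now scene mark
[ 1  1  2  3  6 14 27 42 50 41 23 10  5  2  1  1  1  1  1  1  1  1]
now ptr
[ 38  44  54  68  86 106 125 142 156 162 162 154 140 120  97  74  55  41
  34  30  29  27]
```

The scene view shows the pointer about 2° past the mark, so the knob needs about 8.5° more. Then I'll release and lift.

>>> arm_command --steps '[{"translation": [0, 0, 0], "rotation": [0, 0, -1], "claw": 20}, {"translation": [0, 0, 0], "rotation": [0, 0, -1.7], "claw": 20}, {"translation": [0, 0, 0], "rotation": [0, 0, -1.7], "claw": 20}, {"translation": [0, 0, 0], "rotation": [0, 0, -1.7], "claw": 20}]'

```text
clock: 7.0
tool_pos: [0.509, 0.362, 0.0769]
orientation: [-179.9, -0.0, -41.0]
force: [5.7, -3.0, -0.3]
opening: 0.0312
gripper_force: 30.0
```

>>> arm_command --steps '[{"translation": [0, 0, 0], "rotation": [0, 0, 0], "claw": 60}, {"translation": [0, 0, 0], "rotation": [0, 0, 0], "claw": 60}, {"translation": [0, 0, 0], "rotation": [0, 0, 0], "claw": 60}, {"translation": [0, 0, 0], "rotation": [0, 0, 0], "claw": 60}, {"translation": [0, 0, 0], "rotation": [0, 0, 0], "claw": 60}]'

```text
clock: 7.5
tool_pos: [0.5079, 0.3622, 0.0767]
orientation: [-180.0, 0.0, -41.0]
force: [0.5, -1.0, -1.3]
opening: 0.0592
gripper_force: 0.0
```

>>> arm_command --steps '[{"translation": [0, 0, -30], "rotation": [0, 0, 0], "claw": 60}, {"translation": [0, 0, -70], "rotation": [0, 0, 0], "claw": 60}, {"translation": [0, 0, -110], "rotation": [0, 0, 0], "claw": 60}, {"translation": [0, 0, -150], "rotation": [0, 0, 0], "claw": 60}, {"translation": [0, 0, -150], "rotation": [0, 0, 0], "claw": 60}]'

```text
clock: 8.0
tool_pos: [0.5104, 0.3641, 0.2336]
orientation: [-179.4, -0.1, -41.0]
force: [-0.2, 0.5, -0.8]
opening: 0.0604
gripper_force: 0.0
```

```bash
cat > prof.py <<'E'
from h import *
h=np.array([.583,.3665,0])
def ang(img,cc,z,r0,r1,lo=82,hi=104):
  ts=np.arange(lo,hi,.5);o=[]
  for t in ts:
    r=np.linspace(r0,r1,9);a=np.radians(t)
    u=proj(cc,h+np.c_[r*np.cos(a),r*np.sin(a),0*r+z])
    c=np.array([cv2.getRectSubPix(img,(1,1),tuple(map(float,q)))[0,0] for q in u]).astype(float)
    o.append((c[:,0]-c[:,1]).mean())
  o=np.array(o);w=np.clip(o-.5*o.max(),0,None);return (w@ts)/w.sum()
E
python3 - <<'E'
from prof import *
s=np.load("s0.npz");b,_=ctrl.snapshot("scene");t,_=ctrl.snapshot("top")
print("scene",ang(s["b"],cam("scene"),.037,.068,.082),ang(b,cam("scene"),.04,.045,.062))
print("top",ang(s["a"],cam("top"),.037,.068,.082),ang(t,cam("top"),.04,.045,.062), ang(s["a"],cam("top"),.04,.045,.062,110,130))
o=ctrl.get_obs();print(o["tool_pos"],o["orientation"],o["joint_pos"])
a,d,c,o=look("wrist");z=a[100:300,100:460];cv2.imwrite("pics/w3.png",cv2.resize(z,None,fx=2.2,fy=2.2)[:,:,::-1]);np.savez("w3.npz",a=a,p=o["tool_pos"],q=o["orientation"])
E
```

```text
scene 89.69621342512909 89.29184488166526
top 91.79989212513485 98.50000000000001 123.3425227316696
[0.50818484 0.36252959 0.22803007] [-1.79845665e+02  2.93705935e-02 -4.10572530e+01] [ 5.33860309e+01  1.56735557e+01 -6.09138599e+00 -1.86758225e-02
 -6.80789127e+01 -4.43637477e+00]
```

The scene profile puts the pointer on the mark (−0.4°). Now I'll go to the red arbor, staying high because of the mandrel's handle, and turn the camera to the −x side.

>>> arm_command --steps '[{"translation": [0, 0, -30], "rotation": [0, 0, 1.6], "claw": 60}, {"translation": [0, 20, -60], "rotation": [0, 0, 3.2], "claw": 60}, {"translation": [10, 45, -90], "rotation": [0, 0, 4.8], "claw": 60}, {"translation": [20, 70, -100], "rotation": [0, 0, 6.4], "claw": 60}, {"translation": [30, 95, -100], "rotation": [0, 0, 8], "claw": 60}]'

```text
clock: 8.65
tool_pos: [0.4681, 0.2701, 0.3273]
orientation: [-180.0, 0.0, -81.4]
force: [0.4, -0.1, 0.0]
opening: 0.0601
gripper_force: 0.0
```

>>> arm_command --steps '[{"translation": [17, 11, 0], "rotation": [0, 0, 1.6], "claw": 60}, {"translation": [34, 22, 0], "rotation": [0, 0, 3.2], "claw": 60}, {"translation": [51, 32, 0], "rotation": [0, 0, 4.8], "claw": 60}, {"translation": [68, 43, 0], "rotation": [0, 0, 6.4], "claw": 60}, {"translation": [85, 54, 0], "rotation": [0, 0, 8], "claw": 60}]'

```text
clock: 9.15
tool_pos: [0.4273, 0.1773, 0.3252]
orientation: [179.9, -0.2, -121.4]
force: [0.0, -0.5, 0.8]
opening: 0.0601
gripper_force: 0.0
```

>>> arm_command --steps '[{"translation": [0, 0, 0], "rotation": [0, 0, 1.6], "claw": 60}, {"translation": [0, 0, 0], "rotation": [0, 0, 3.2], "claw": 60}, {"translation": [0, 0, 0], "rotation": [0, 0, 4.8], "claw": 60}, {"translation": [0, 0, 0], "rotation": [0, 0, 6.4], "claw": 60}, {"translation": [0, 0, 0], "rotation": [0, 0, 8], "claw": 60}]'

```text
clock: 9.65
tool_pos: [0.4277, 0.1781, 0.3252]
orientation: [-179.9, -0.1, -161.4]
force: [0.4, -0.1, 0.9]
opening: 0.0599
gripper_force: 0.0
```

>>> arm_command --steps '[{"translation": [0, 0, 40], "rotation": [0, 0, 1.6], "claw": 60}, {"translation": [0, 0, 80], "rotation": [0, 0, 3], "claw": 60}, {"translation": [0, 0, 110], "rotation": [0, 0, 3], "claw": 60}, {"translation": [0, 0, 110], "rotation": [0, 0, 3], "claw": 60}, {"translation": [0, 0, 110], "rotation": [0, 0, 3], "claw": 60}]'

```text
clock: 10.15
tool_pos: [0.4282, 0.1781, 0.2167]
orientation: [-179.9, -0.1, -176.0]
force: [0.6, 0.5, 2.0]
opening: 0.0602
gripper_force: 0.0
```

```bash
python3 - <<'E'
from h import *
a,d,c,o=look("wrist");print(o["tool_pos"],o["orientation"],o["joint_pos"])
np.savez("w4.npz",a=a,d=d,p=o["tool_pos"],q=o["orientation"])
u=proj(c,[[.428,.179,.058]])[0];print(u)
x,y=u.astype(int);z=a[max(y-70,0):y+50,max(x-80,0):x+80];print(max(x-80,0),max(y-70,0))
cv2.imwrite("pics/w4.png",cv2.resize(z,None,fx=4.9,fy=4.9,interpolation=cv2.INTER_CUBIC)[:,:,::-1])
E
```

```text
[0.42815916 0.17809494 0.21672695] [-1.79893166e+02 -6.88408002e-02 -1.76010058e+02] [ 4.70447324e+01  7.04342247e-01 -2.56347620e+01  3.46280218e-02
 -6.37841370e+01 -1.33070057e+02]
[284.43254631 188.42526856]
204 118
```

View pics/w4.png

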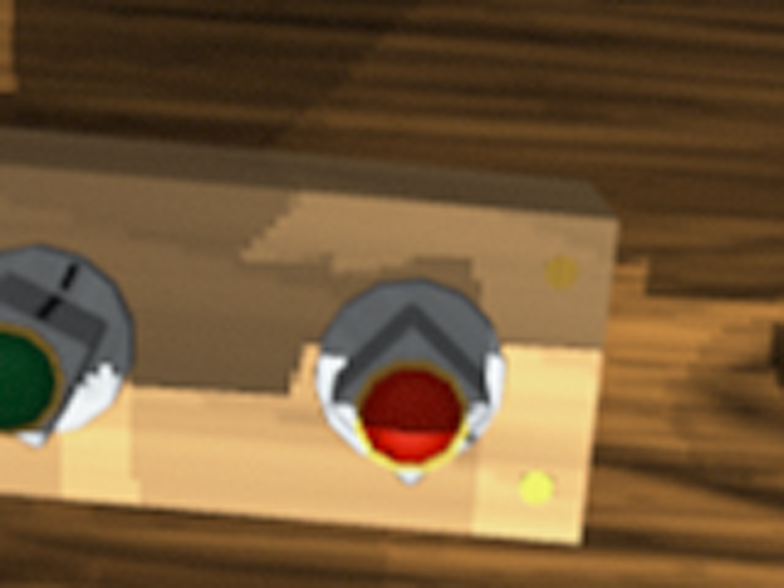

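In the crop the red arbor's collar centre is at about (411,369) and its head stands cornerwise. A corner points straight up at (412,305), and the black line on the collar is at (472,438), so the key points at about 49° in the world. I'll grip with yaw −41°, which keeps the body clear of the mandrel.

```bash
python3 - <<'E'
from h import *
s=np.load("w4.npz");a=s["a"];c=cam("wrist",{"tool_pos":s["p"],"orientation":s["q"]})
f=lambda x,y,z:onplane(c,[(204+x/4.9,118+y/4.9)],z)[0]
C=f(411,369,.058);m=f(472,438,.058);co=f(412,305,.058);g=f(30,335,.058)
an=lambda p:np.degrees(np.arctan2(*(p-C)[1::-1]))
print(C,an(m),an(co),np.linalg.norm(m-C),np.linalg.norm(co-C),g)
st=f(411,410,.088);print("stone",st)
E
```

```text
[0.43208492 0.18225349 0.058     ] 44.74556042839136 -176.75866954796047 0.01661200107866892 0.011440936969207395 [0.43058445 0.11536154 0.058     ]
stone [0.43160107 0.18194806 0.088     ]
```

>>> arm_command --steps '[{"translation": [0, 0, -40], "rotation": [0, 0, 0], "claw": 60}, {"translation": [0, 0, -80], "rotation": [0, 0, 0], "claw": 60}, {"translation": [0, 0, -120], "rotation": [0, 0, -1.5], "claw": 60}, {"translation": [0, 0, -120], "rotation": [0, 0, -3], "claw": 60}, {"translation": [0, 0, -120], "rotation": [0, 0, -4.5], "claw": 60}]'

```text
clock: 10.7
tool_pos: [0.429, 0.179, 0.3404]
orientation: [179.9, 0.3, -153.2]
force: [0.8, 0.8, -1.0]
opening: 0.0603
gripper_force: 0.0
```

>>> arm_command --steps '[{"translation": [0, 0, 0], "rotation": [0, 0, -1.6], "claw": 60}, {"translation": [0, 0, 0], "rotation": [0, 0, -3.2], "claw": 60}, {"translation": [0, 0, 0], "rotation": [0, 0, -4.8], "claw": 60}, {"translation": [0, 0, 0], "rotation": [0, 0, -6.4], "claw": 60}, {"translation": [0, 0, 0], "rotation": [0, 0, -8], "claw": 60}]'

```text
clock: 11.2
tool_pos: [0.4286, 0.1786, 0.339]
orientation: [-179.9, 0.2, -113.2]
force: [-0.3, 0.1, -0.2]
opening: 0.0598
gripper_force: 0.0
```

>>> arm_command --steps '[{"translation": [0, 0, 0], "rotation": [0, 0, -1.6], "claw": 60}, {"translation": [0, 0, 0], "rotation": [0, 0, -3.2], "claw": 60}, {"translation": [0, 0, 0], "rotation": [0, 0, -4.8], "claw": 60}, {"translation": [0, 0, 0], "rotation": [0, 0, -6.4], "claw": 60}, {"translation": [0, 0, 0], "rotation": [0, 0, -8], "claw": 60}]'

```text
clock: 11.7
tool_pos: [0.4286, 0.1786, 0.339]
orientation: [-179.8, 0.1, -73.2]
force: [0.5, 0.4, 0.5]
opening: 0.0599
gripper_force: 0.0
```

>>> arm_command --steps '[{"translation": [0, 0, 0], "rotation": [0, 0, -1.6], "claw": 60}, {"translation": [0, 0, 0], "rotation": [0, 0, -3.2], "claw": 60}, {"translation": [0, 0, 0], "rotation": [0, 0, -4.8], "claw": 60}, {"translation": [0, 0, 30], "rotation": [0, 0, -6.4], "claw": 60}, {"translation": [0, 0, 70], "rotation": [0, 0, -6.5], "claw": 60}]'

```text
clock: 12.2
tool_pos: [0.4299, 0.1797, 0.2699]
orientation: [-179.5, -0.1, -40.7]
force: [1.1, 1.9, -1.4]
opening: 0.06
gripper_force: 0.0
```

>>> arm_command --steps '[{"translation": [0, 0, 30], "rotation": [0, 0, 0], "claw": 60}, {"translation": [0, 0, 50], "rotation": [0, 0, 0], "claw": 60}, {"translation": [0, 0, 50], "rotation": [0, 0, 0], "claw": 60}, {"translation": [0, 0, 50], "rotation": [0, 0, 0], "claw": 60}, {"translation": [0, 0, 50], "rotation": [0, 0, 0], "claw": 60}]'

```text
clock: 12.7
tool_pos: [0.4292, 0.1792, 0.219]
orientation: [-179.8, -0.0, -41.0]
force: [-0.3, 0.0, 0.2]
opening: 0.0597
gripper_force: 0.0
```

```bash
python3 - <<'E'
from h import *
a,d,c,o=look("wrist");np.savez("w5.npz",a=a,d=d,p=o["tool_pos"],q=o["orientation"])
hs=cv2.cvtColor(a,cv2.COLOR_RGB2HSV)
red=(hs[:,:,1]>170)&(hs[:,:,2]>70)&((hs[:,:,0]<6)|(hs[:,:,0]>174))
u=proj(c,[[.432,.182,.085]])[0];n,l,st,ce=cv2.connectedComponentsWithStats(red.astype(np.uint8))
for i in range(1,n):
  if st[i,4]>30: print(st[i],ce[i],onplane(c,[ce[i]],.084),onplane(c,[ce[i]],.082))
print(u,o["tool_pos"])
print(goto([.432,.182,.0605],-41))
# vertical depth map around the head
x,y=u.astype(int);z=a[y-40:y+60,x-65:x+65]
cv2.imwrite("pics/w5.png",cv2.resize(z,None,fx=5.5,fy=5.5,interpolation=cv2.INTER_CUBIC)[:,:,::-1]);print(x-65,y-40)
E
```

```text
[ 67  77  21  21 338] [76.82544379 87.03550296] [[0.59507542 0.24194222 0.084     ]] [[0.59582836 0.24270013 0.082     ]]
[271 185  20  19 282] [280.43262411 194.06028369] [[0.43332601 0.18152411 0.084     ]] [[0.43297021 0.18186788 0.082     ]]
[281.06643088 195.96680148] [0.42919243 0.17918561 0.21896187]
(array([  0.2,  -3.6, 158.2]), array([-0.04, -0.01, -0.01]))
216 155
```

View pics/w5.png

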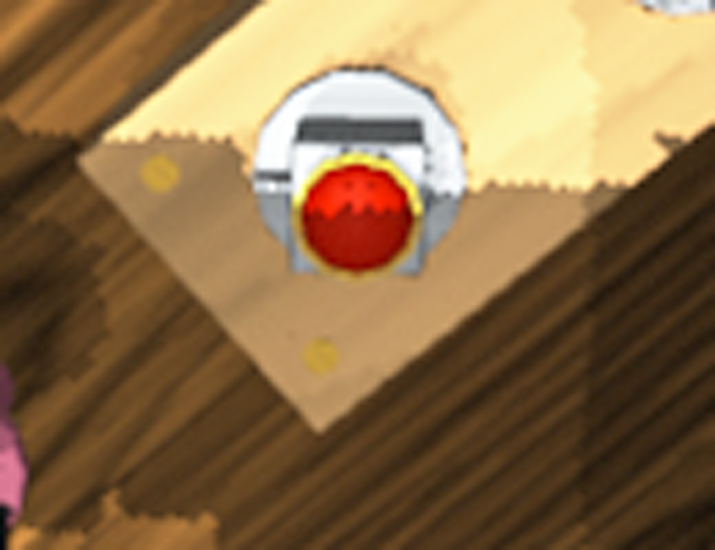

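The crop shows the head square to the gripper, with the black line on the left at (268,182), which confirms the key at 49°. I'll descend and grip.

>>> arm_command --steps '[{"translation": [0, -4, 40], "rotation": [0, 0, 0], "claw": 60}, {"translation": [0, -4, 80], "rotation": [0, 0, 0], "claw": 60}, {"translation": [0, -4, 115], "rotation": [0, 0, 0], "claw": 60}, {"translation": [0, -4, 140], "rotation": [0, 0, 0], "claw": 60}, {"translation": [0, -4, 140], "rotation": [0, 0, 0], "claw": 60}]'

```text
clock: 13.25
tool_pos: [0.4297, 0.1804, 0.0749]
orientation: [179.7, 0.0, -41.1]
force: [-0.1, -0.4, -0.2]
opening: 0.0599
gripper_force: 0.0
```

>>> arm_command --steps '[{"translation": [0, 0, 10], "rotation": [0, 0, 0], "claw": 60}, {"translation": [0, 0, 18], "rotation": [0, 0, 0], "claw": 60}, {"translation": [0, 0, 18], "rotation": [0, 0, 0], "claw": 60}, {"translation": [0, 0, 18], "rotation": [0, 0, 0], "claw": 60}]'

```text
clock: 13.65
tool_pos: [0.4311, 0.1817, 0.0594]
orientation: [-179.9, -0.0, -41.0]
force: [0.3, 0.0, 0.4]
opening: 0.0604
gripper_force: 0.0
```

>>> arm_command --steps '[{"translation": [0, 0, -1], "rotation": [0, 0, 0], "claw": 10}, {"translation": [0, 0, -1], "rotation": [0, 0, 0], "claw": 10}, {"translation": [0, 0, -1], "rotation": [0, 0, 0], "claw": 10}, {"translation": [0, 0, -1], "rotation": [0, 0, 0], "claw": 10}, {"translation": [0, 0, -1], "rotation": [0, 0, 0], "claw": 10}]'

```text
clock: 14.15
tool_pos: [0.4308, 0.1814, 0.0599]
orientation: [-180.0, -0.0, -41.1]
force: [0.3, 0.4, 0.7]
opening: 0.0254
gripper_force: 0.0
```

>>> arm_command --steps '[{"translation": [0, 0, 0], "rotation": [0, 0, 0], "claw": 10}, {"translation": [0, 0, 0], "rotation": [0, 0, 0], "claw": 10}, {"translation": [0, 0, 0], "rotation": [0, 0, 0], "claw": 10}, {"translation": [0, 0, 0], "rotation": [0, 0, 0], "claw": 10}, {"translation": [0, 0, 0], "rotation": [0, 0, 0], "claw": 10}]'

```text
clock: 14.65
tool_pos: [0.4309, 0.1815, 0.0598]
orientation: [-180.0, -0.0, -41.1]
force: [0.1, 1.0, 0.6]
opening: 0.0199
gripper_force: 30.0
```

>>> arm_command --steps '[{"translation": [0, 0, -20], "rotation": [0, 0, 0], "claw": 10}, {"translation": [0, 0, -50], "rotation": [0, 0, 0], "claw": 10}, {"translation": [0, 0, -85], "rotation": [0, 0, 0], "claw": 10}, {"translation": [0, 0, -120], "rotation": [0, 0, 0], "claw": 10}, {"translation": [0, 0, -145], "rotation": [0, 0, 0], "claw": 10}]'

```text
clock: 15.15
tool_pos: [0.4308, 0.1814, 0.2068]
orientation: [-179.9, -0.0, -41.1]
force: [0.2, 1.5, -2.0]
opening: 0.0198
gripper_force: 30.0
```

>>> arm_command --steps '[{"translation": [-12, -14, 0], "rotation": [0, 0, 0], "claw": 10}, {"translation": [-31, -36, 0], "rotation": [0, 0, 0], "claw": 10}, {"translation": [-55, -64, 0], "rotation": [0, 0, 0], "claw": 10}, {"translation": [-70, -81, 0], "rotation": [0, 0, 0], "claw": 10}, {"translation": [-79, -91, 0], "rotation": [0, 0, 0], "claw": 10}]'

```text
clock: 15.65
tool_pos: [0.4304, 0.3035, 0.2035]
orientation: [179.9, 0.0, -41.0]
force: [-0.3, 0.1, -2.2]
opening: 0.0197
gripper_force: 30.0
```

```bash
python3 - <<'E'
from h import *
o=ctrl.get_obs();print(o["tool_pos"],o["orientation"],o["opening"],o["gripper_force"],o["joint_pos"])
print(goto([.5835,.365,.2],1.8))
# hub location from wrist picture w1/w3: bright hub top
s=np.load("w3.npz");a=s["a"];c=cam("wrist",{"tool_pos":s["p"],"orientation":s["q"]});print(s["p"],s["q"])
print(proj(c,[[.584,.3645,.072],[.509,.362,.1]]))
t,_=ctrl.snapshot("top");b,_=ctrl.snapshot("scene");np.savez("t6.npz",t=t,b=b)
from prof import ang
print(ang(b,cam("scene"),.04,.045,.062),ang(b,cam("scene"),.037,.076,.083),ang(t,cam("top"),.04,.045,.062),ang(t,cam("top"),.037,.078,.083))
c=cam("top");u=proj(c,[[.584,.3645,.072]])[0];print(u)
g=cv2.cvtColor(t,cv2.COLOR_RGB2GRAY);x,y=u.astype(int)
big=cv2.resize(g[y-25:y+25,x-25:x+25],None,fx=8,fy=8,interpolation=cv2.INTER_CUBIC)
hc=cv2.HoughCircles(big,cv2.HOUGH_GRADIENT,1,30,param1=100,param2=15,minRadius=55,maxRadius=95)
if hc is not None:
  for q in hc[0][:4]:
    px=(x-25+q[0]/8-.44,y-25+q[1]/8-.44);print(q,px,onplane(c,[px],.072))
E
```

```text
[0.43039215 0.3034672  0.20351144] [ 1.79883587e+02  3.10037426e-03 -4.09945255e+01] 0.01974934177436337 29.997240900993347 [ 5.65322309e+01  7.61907116e+00 -1.97986372e+01 -2.06196240e-02
 -6.26972972e+01 -7.51727682e+00]
(array([  75.2, -146.9,    3.2]), array([ 0.02,  0.01, -8.56]))
[0.50818484 0.36252959 0.22803007] [-1.79845665e+02  2.93705935e-02 -4.10572530e+01]
[[222.81357396 122.75418649]
 [285.80286596 196.78285744]]
89.30902711476037 89.88524590163934 85.12698412698411 nan
[192.85864141 173.37074749]
[222.5 215.5  62.4] (np.float64(194.3725), np.float64(174.4975)) [[0.58120406 0.36080375 0.072     ]]prof.py:10: RuntimeWarning: invalid value encountered in scalar divide
  o=np.array(o);w=np.clip(o-.5*o.max(),0,None);return (w@ts)/w.sum()
```

```bash
python3 - <<'E'
from h import *
s=np.load("w3.npz");a=s["a"];c=cam("wrist",{"tool_pos":s["p"],"orientation":s["q"]})
g=cv2.cvtColor(a,cv2.COLOR_RGB2GRAY);u,v=222,122
big=cv2.resize(g[v-45:v+45,u-45:u+45],None,fx=6,fy=6,interpolation=cv2.INTER_CUBIC)
for r0,r1 in((30,70),(100,160)):
  hc=cv2.HoughCircles(big,cv2.HOUGH_GRADIENT,1,30,param1=100,param2=15,minRadius=r0,maxRadius=r1)
  if hc is not None:
    for q in hc[0][:4]:
      px=(u-45+q[0]/6-.42,v-45+q[1]/6-.42);print(q,px,onplane(c,[px],.072),onplane(c,[px],.1))
# arc mark and pointer in w3
from prof import ang
print(ang(a,c,.04,.045,.062),ang(a,c,.037,.078,.083))
col=cv2.resize(a[v-60:v+75,u-75:u+90],None,fx=4.5,fy=4.5,interpolation=cv2.INTER_CUBIC);cv2.imwrite("pics/w3c.png",col[:,:,::-1]);print(u-75,v-60)
E
```

```text
[272.5 281.5  57.6] (np.float32(221.99667), np.float32(123.49667)) [[0.58400896 0.36540803 0.072     ]] [[0.58225487 0.36086437 0.1       ]]
[ 39.5 185.5  30.3] (np.float32(183.16333), np.float32(107.496666)) [[0.61383904 0.38026213 0.072     ]] [[0.6094144  0.37438865 0.1       ]]
[377.5 209.5  62.7] (np.float32(239.49667), np.float32(111.49667)) [[0.58158878 0.34823427 0.072     ]] [[0.58005135 0.34522809 0.1       ]]
[312.5 268.5  30.8] (np.float32(228.66333), np.float32(121.33)) [[0.58169043 0.36014054 0.072     ]] [[0.5801439  0.35606845 0.1       ]]
[288.5 267.5 152.8] (np.float32(224.66333), np.float32(121.16333)) [[0.58392812 0.36249596 0.072     ]] [[0.58218126 0.358213   0.1       ]]
[333.5 304.5 140.3] (np.float32(232.16333), np.float32(127.33)) [[0.57632294 0.36127651 0.072     ]] [[0.57525693 0.35710273 0.1       ]]
[305.5 242.5 136.1] (np.float32(227.49667), np.float32(116.99667)) [[0.58481475 0.35849558 0.072     ]] [[0.58298852 0.35457076 0.1       ]]
[322.5 268.5 142.6] (np.float32(230.33), np.float32(121.33)) [[0.58079845 0.35912125 0.072     ]] [[0.57933178 0.35514042 0.1       ]]
91.63436463362562 91.44675090252707
147 62
```

View pics/w3c.png

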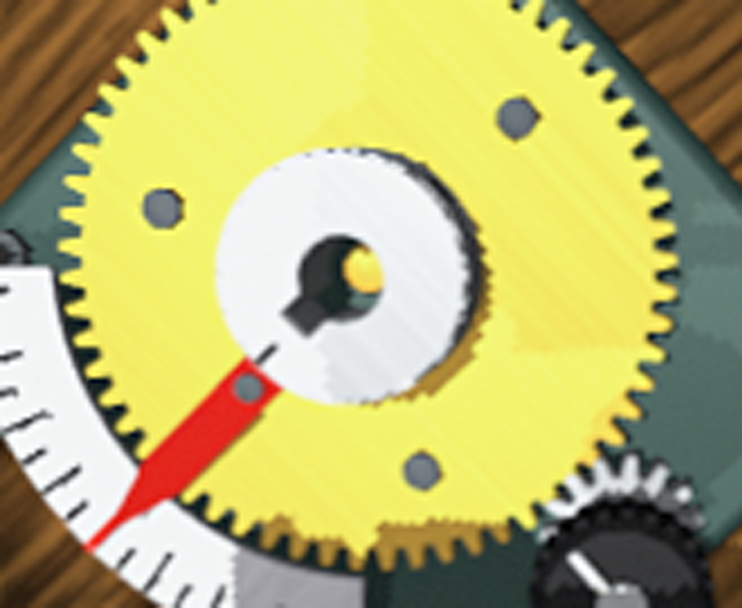

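The crop shows the pointer on the mark, with the bore centre at about (341,277) and the keyway towards the pointer. That puts the bore at (0.5835, 0.365) with the keyway at 91.6°.

>>> arm_command --steps '[{"translation": [10, -20, 0], "rotation": [0, 0, -1.5], "claw": 10}, {"translation": [25, -50, 0], "rotation": [0, 0, -3.1], "claw": 10}, {"translation": [45, -88, 0], "rotation": [0, 0, -4.7], "claw": 10}, {"translation": [65, -127, 0], "rotation": [0, 0, -6.3], "claw": 10}, {"translation": [75, -147, 0], "rotation": [0, 0, -7.9], "claw": 10}]'

```text
clock: 16.25
tool_pos: [0.5865, 0.3631, 0.2033]
orientation: [179.9, 0.1, -1.3]
force: [-0.1, -0.0, -2.4]
opening: 0.0197
gripper_force: 30.0
```

>>> arm_command --steps '[{"translation": [0, 0, 10], "rotation": [0, 0, -0.6], "claw": 10}, {"translation": [0, 0, 30], "rotation": [0, 0, -0.6], "claw": 10}, {"translation": [0, 0, 50], "rotation": [0, 0, -0.6], "claw": 10}, {"translation": [0, 0, 60], "rotation": [0, 0, -0.6], "claw": 10}, {"translation": [0, 0, 60], "rotation": [0, 0, -0.6], "claw": 10}]'

```text
clock: 16.75
tool_pos: [0.5832, 0.3621, 0.1427]
orientation: [179.9, 0.2, 1.4]
force: [0.3, 0.0, -1.7]
opening: 0.0197
gripper_force: 30.0
```

```bash
python3 - <<'E'
from h import *
o=ctrl.get_obs();print(o["tool_pos"],o["orientation"],o["force"],o["opening"],goto([.5835,.365,.129],1.6))
E
```

```text
[0.58317822 0.36209492 0.14274705] [1.79850794e+02 1.72204184e-01 1.40580970e+00] [ 0.27117251  0.04741    -1.7286939 ] 0.01970199418783012 (array([ 0.4, -2.9, 13.7]), array([ 0.03,  0.03, -0.04]))
```

>>> arm_command --steps '[{"translation": [0, -3, 5], "rotation": [0, 0, 0], "claw": 10}, {"translation": [0, -3, 12], "rotation": [0, 0, 0], "claw": 10}, {"translation": [0, -3, 17], "rotation": [0, 0, 0], "claw": 10}, {"translation": [0, -3, 20], "rotation": [0, 0, 0], "claw": 10}, {"translation": [0, -3, 20], "rotation": [0, 0, 0], "claw": 10}]'

```text
clock: 17.25
tool_pos: [0.5838, 0.3663, 0.1243]
orientation: [180.0, 0.0, 1.4]
force: [-0.0, -0.3, -1.6]
opening: 0.0199
gripper_force: 30.0
```

>>> arm_command --steps '[{"translation": [0, 0, 1], "rotation": [0, 0, 0], "claw": 10}, {"translation": [0, 0, 2], "rotation": [0, 0, 0], "claw": 10}, {"translation": [0, 0, 3], "rotation": [0, 0, 0], "claw": 10}, {"translation": [0, 0, 3], "rotation": [0, 0, 0], "claw": 10}]'

```text
clock: 17.65
tool_pos: [0.5841, 0.3665, 0.1224]
orientation: [-180.0, -0.0, 1.5]
force: [-2.2, -0.5, 3.2]
opening: 0.0196
gripper_force: 30.0
```

The nose is on the edge, and the sideways force asks for a shift in −x.

>>> arm_command --steps '[{"translation": [-1, 0, 0], "rotation": [0, 0, 0], "claw": 10}, {"translation": [-2, 0, 0], "rotation": [0, 0, 0], "claw": 10}, {"translation": [-2, 0, 1], "rotation": [0, 0, 0], "claw": 10}, {"translation": [-2, 0, 2], "rotation": [0, 0, 0], "claw": 10}]'

```text
clock: 18.05
tool_pos: [0.5819, 0.3663, 0.1194]
orientation: [180.0, 0.0, 1.4]
force: [-0.9, -0.2, -2.0]
opening: 0.0198
gripper_force: 30.0
```

>>> arm_command --steps '[{"translation": [0, 0, 2], "rotation": [0, 0, 0], "claw": 10}, {"translation": [0, 0, 4], "rotation": [0, 0, 0], "claw": 10}, {"translation": [0, 0, 6], "rotation": [0, 0, 0], "claw": 10}, {"translation": [0, 0, 6], "rotation": [0, 0, 0], "claw": 10}]'

```text
clock: 18.45
tool_pos: [0.5818, 0.3661, 0.1132]
orientation: [180.0, 0.0, 1.4]
force: [-0.4, -1.7, -1.9]
opening: 0.02
gripper_force: 30.0
```

>>> arm_command --steps '[{"translation": [0, 0, 2], "rotation": [0, 0, 0], "claw": 10}, {"translation": [0, 0, 4], "rotation": [0, 0, 0], "claw": 10}, {"translation": [0, 0, 4], "rotation": [0, 0, 0], "claw": 10}]'

```text
clock: 18.75
tool_pos: [0.5819, 0.3662, 0.1094]
orientation: [180.0, 0.0, 1.4]
force: [-1.4, -2.4, -2.2]
opening: 0.0197
gripper_force: 30.0
```

>>> arm_command --steps '[{"translation": [0, 0.5, 1], "rotation": [0, 0, 0], "claw": 10}, {"translation": [0, 0.5, 3], "rotation": [0, 0, 0], "claw": 10}, {"translation": [0, 0.5, 5], "rotation": [0, 0, 0], "claw": 10}, {"translation": [0, 0.5, 5], "rotation": [0, 0, 0], "claw": 10}]'

```text
clock: 19.15
tool_pos: [0.5819, 0.366, 0.1043]
orientation: [180.0, 0.0, 1.4]
force: [-0.9, -0.0, -3.0]
opening: 0.0198
gripper_force: 30.0
```

The key has slipped in (20 mm deep, no force). I'll carry on down.

>>> arm_command --steps '[{"translation": [0, 0, 4], "rotation": [0, 0, 0], "claw": 10}, {"translation": [0, 0, 8], "rotation": [0, 0, 0], "claw": 10}, {"translation": [0, 0, 12], "rotation": [0, 0, 0], "claw": 10}, {"translation": [0, 0, 14], "rotation": [0, 0, 0], "claw": 10}, {"translation": [0, 0, 14], "rotation": [0, 0, 0], "claw": 10}]'

```text
clock: 19.65
tool_pos: [0.5819, 0.3659, 0.0902]
orientation: [180.0, 0.0, 1.4]
force: [-1.1, -0.6, -1.9]
opening: 0.0195
gripper_force: 30.0
```

>>> arm_command --steps '[{"translation": [0, 0, 2], "rotation": [0, 0, 0], "claw": 10}, {"translation": [0, 0, 4], "rotation": [0, 0, 0], "claw": 10}, {"translation": [0, 0, 6], "rotation": [0, 0, 0], "claw": 10}, {"translation": [0, 0, 8], "rotation": [0, 0, 0], "claw": 10}, {"translation": [0, 0, 8], "rotation": [0, 0, 0], "claw": 10}]'

```text
clock: 20.15
tool_pos: [0.5822, 0.366, 0.0832]
orientation: [-180.0, -0.0, 1.4]
force: [-1.5, -1.7, 4.2]
opening: 0.0195
gripper_force: 30.0
```

>>> arm_command --steps '[{"translation": [0, 0, 1], "rotation": [0, 0, 0], "claw": 10}, {"translation": [0, 0, 2], "rotation": [0, 0, 0], "claw": 10}, {"translation": [0, 0, 3], "rotation": [0, 0, 0], "claw": 10}, {"translation": [0, 0, 3], "rotation": [0, 0, 0], "claw": 10}]'

```text
clock: 20.55
tool_pos: [0.5822, 0.366, 0.0806]
orientation: [-180.0, -0.0, 1.5]
force: [-3.7, -2.6, 6.7]
opening: 0.0199
gripper_force: 30.0
```

>>> arm_command --steps '[{"translation": [0, 0, 1], "rotation": [0, 0, 0], "claw": 10}, {"translation": [0, 0, 2], "rotation": [0, 0, 0], "claw": 10}, {"translation": [0, 0, 2], "rotation": [0, 0, 0], "claw": 10}, {"translation": [0, 0, 2], "rotation": [0, 0, 0], "claw": 10}]'

```text
clock: 20.95
tool_pos: [0.5823, 0.366, 0.0799]
orientation: [-180.0, -0.1, 1.5]
force: [-5.9, -3.7, 14.8]
opening: 0.0198
gripper_force: 30.0
```

>>> arm_command --steps '[{"translation": [-0.5, 0.5, 0.5], "rotation": [0, 0, 0], "claw": 10}, {"translation": [-1, 0.5, 1], "rotation": [0, 0, 0], "claw": 10}, {"translation": [-1, 0.5, 1], "rotation": [0, 0, 0], "claw": 10}, {"translation": [-1, 0.5, 1], "rotation": [0, 0, 0], "claw": 10}, {"translation": [-1, 0.5, 1], "rotation": [0, 0, 0], "claw": 10}]'

```text
clock: 21.45
tool_pos: [0.5822, 0.366, 0.0798]
orientation: [-179.9, -0.2, 1.5]
force: [-6.3, -4.0, 17.4]
opening: 0.0196
gripper_force: 30.0
```

```bash
python3 - <<'E'
from prof import *
b,_=ctrl.snapshot("scene");t,_=ctrl.snapshot("top");o=ctrl.get_obs();print(o["tool_pos"],o["orientation"],o["force"],o["moment"],o["opening"],o["gripper_force"])
print(ang(b,cam("scene"),.04,.045,.062),ang(b,cam("scene"),.037,.076,.083))
hs=cv2.cvtColor(t,cv2.COLOR_RGB2HSV);gr=(hs[:,:,0]>45)&(hs[:,:,0]<80)&(hs[:,:,1]>120);s=np.load("s0.npz")["a"]
h0=cv2.cvtColor(s,cv2.COLOR_RGB2HSV);g0=(h0[:,:,0]>45)&(h0[:,:,0]<80)&(h0[:,:,1]>120)
for g in(g0,gr):
  y,x=np.nonzero(g[225:250,285:312]);print(len(x),x.mean()+285 if len(x) else 0,y.mean()+225 if len(y) else 0)
E
```

```text
[0.58225503 0.36595963 0.07981327] [-179.91086103   -0.18874831    1.49677668] [-4.70923269 -3.17901446 17.40305721] [-1.59309709  2.09039092 -0.03195464] 0.019407051456496273 30.00601977109909
89.46375 89.96544035674471
23 298.0 235.82608695652175
24 298.0 235.70833333333334
```

```bash
python3 -c "
from plant import ctrl
print(ctrl.close_job())"
```

```text
the job is handed in; nothing more can be done
None
```

I handed the job in with the red-stone arbor keyed and pressed home in the hub, still gripped at 30 N. The pointer reads within about half a degree of its mark, and the green arbor has not moved. The simulator gave no verdict back.

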